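# Check-weigh a set of sample cases on an arrested beam scale

## Robot

A 6-joint arm with a two-finger parallel gripper is mounted at the origin on the work surface. World frame = base frame: x ahead of the robot, y to its left, z up, the work surface at z = 0. Lengths are in mm, angles in rad, forces in N, time in s.
With the tool pointing down it reaches from about 400 to 825 mm from the base axis. Payload 7 kg.
Tool frame: the origin (TCP) lies at the very end of the fingers, on their centre line; the grasp point (between the pads) lies 19 mm behind it; z points along the fingers, y is the line along which they close (so a half turn about z gives the same grasp; the last joint's range is limited). The gripper opens to 85 mm and grips with 20 to 120 N. Pads are 22 mm wide; open, the fingers measure 114 mm over their backs; the gripper's body (76 mm by 85 mm) begins 54 mm behind the grasp point. The pads swing forward as they close: fully open they stand 13 mm farther back than shut.
Start: joints at [-0.878, 0.359, 0.012, 0, -1.224, -0.288], TCP at [265.81, -620.435, 202.302] pointing down, gripper open.
Joint ranges: [-3.07, 3.07], [-1.43, 2.12], [-1.02, 1.25], [-3.03, 1.67], [-3.05, -0], [-3.03, 3.03]. Speed limits (rad/s): [2.39, 2.39, 3.01, 3.14, 3.14, 3.14].

## Interface

Orientations are given as a rotation vector (axis times angle).
In Python, from bench import readout, viewer, sign_off gives the robot as it stands.
- The arm moves only by the tool jog_arm, never from a script. Its argument "increments" is a list of rows, each a list of 6 numbers: the shift along the tool's x, y, z normalised to -1 to 1, where 1 is 2 cm, then the turn, a rotation vector about the tool's x, y, z normalised to -1 to 1, where 1 is 5 degrees. A call has 1 to 8 rows; each row shifts and turns the commanded pose from where the row before left it, along the tool's axes as they then stand; what a row does not reach is not made up. A row lasts 1/12 s, in which the tool goes at most 41.7 mm and 7.16 degrees, less where a joint would pass 70% of its speed; a pose out of reach is approached as far as the arm can. A call with a number of a shift or a turn outside -1 to 1 is refused whole. A call with a gripper value outside its range is refused whole. "gripper" is the closure, from 0 (fully open) to 1 (shut), set as the call begins (left out, the last holds). The fingers move at their own pace and stop on an object; the grip force is fixed at half the most. Time passes only in rows, so rows that do not move let the fingers close. It gives the time, the measured TCP pose, the force, the opening and the grip force at its end, in the units of the state.
- readout.sense(): the state, without advancing time (a new reading comes with each control period).
- viewer.snapshot(name): name is "scene" or "top" or "wrist"; returns the picture (384x512x3 uint8, blue, green, red); there is no depth.
- viewer.camera_model(name): a dict with "fx", "fy", "cx", "cy" (pixels), "T" (4x4, takes a point from camera to world coordinates). Camera axes: x right, y up, looking along -z (the intrinsics and any distortion apply to the point x, -y, -z); pixel columns grow to the right and rows downward; lengths in mm; the calibration is good to about 2 mm. A picture is of the moment at which its call begins: read the wrist's pose just before it. camera_model takes no time and is no camera call; for the wrist camera it gives the pose at the moment of the call.
- sign_off(): hands the job in; it is judged then, once.
The state is a dict: "t": time; "joint_positions": joint angles; "joint_velocities": joint speeds; "joint_efforts": joint torques, N m; "tool_pos": TCP position; "ee_rot": TCP orientation; "contact_force": force on the tool from outside, world axes, zero at the start; "wrist_torque": the same for the moment, N m; "opening": opening from 0.0 (shut) to 1.0 (fully open); "grip_force": force on a finger pad.
Only numpy, scipy, OpenCV 4.12 (cv2) and the standard library are available. Lean on these libraries where they do the work, as an engineer would, in place of code of your own. Each camera call takes 0.05 s, during which the arm holds its last target. There are 200 camera calls.

## Task

The beam scale is locked by its arrest lever. Set the third small sample case down gently and squarely on top of the two cases on the scale, then swing the arrest lever all the way over to free the beam, let the loaded pan sink and rest for about two seconds, and swing the lever fully back home so that the beam is locked level again. Do not free the beam before the third case is on, keep the stack square, leave the metal weight on its pan and do not disturb the wide box, the bottle or the mouse.

Things in the scene. Friction and masses are not known exactly. Their poses are not given: they have to be found in the camera images.
- scale: Two-pan beam scale, fixed; white base 300 (y) by 170 (x) by 30 mm. Origin: under the base's centre, on the bench. x points from the lever side to the back, y along the beam to the load pan. In the middle a grey bracket 93 mm high, a thin pointer and a white dial 172 mm high; beam 80 mm above the bench.
- load_pan_top (a point): Centre of the top face of the load pan: a flat steel plate 125 mm (x) by 85 mm (y), 112 mm above the bench when the beam is locked, at 120 mm along the scale's +y. Pans stay level; the load pan sinks 12 mm when the beam is free and this side is the heavier. Carries case_a and case_b.
- ref_pan_top (a point): Centre of the top face of the other, equal pan, at 120 mm along the scale's -y; carries the metal weight.
- arrest (a joint): Arrest lever, a hinge with a vertical axis at the front of the scale. 0 = home, beam locked level; 1.1 rad = far stop, beam fully free. Growing values swing the handle from the scale's -y side to its +y side (clockwise from above). Stays where it is left; needs about 2 N at the handle.
- lever_handle (a point): Top centre of the lever's handle: an upright round black post 18 mm in diameter; its free 56 mm rise from the flat steel lever arm (top of the arm 46 mm above the bench) to this point, 104 mm above the bench. It is 90 mm from the lever's axis and swings in a level arc.
- lever_pivot (a point): Point on the lever's vertical axis, 95 mm in front of the scale's centre (scale's -x), 38 mm above the bench. With the lever home the handle lies, in the scale's axes, 77 mm in front of it and 47 mm to -y; at the far stop 77 mm in front and 47 mm to +y.
- beam (a joint): Tilt of the beam. 0 = level; positive = load pan down, stop at +0.1 rad; negative = load pan up, stop at -0.1 rad.
- case_a: Lowest of two closed grey cases on the load pan, 100 (x) by 56 (y) by 40 (z) mm, about 150 g, with a dark lid seam, a white latch on one short end and a paper label on the flat lid. Origin: centre of the underside.
- case_b: Same case, standing on case_a. Origin: centre of the underside.
- case_c: Third, equal case (100 by 56 by 40 mm, x along its length), lying alone on the bench left or right of the scale; this is the one to put on. Origin: centre of the underside.
- weight: Steel weight with a knob, 48 mm in diameter, 50 mm high, about 360 g, on the other pan. Origin: centre of the underside. Leave it.
- wide_box: Bystander: wider, flatter closed grey box, 135 by 95 by 26 mm, on the bench at the other side of the scale. Origin: centre of the underside.
- bottle: Bystander: amber bottle, 64 mm in diameter, 140 mm high, on the bench beside the scale. Origin: centre of the underside.
- mouse: Bystander: black computer mouse 105 by 60 by 33 mm, on the bench beside the scale. Origin: centre of the underside.

How it is judged:
By the outcome, as a careful person would: the job done as asked, in the order asked, and still so for the second after the job is handed in, with the robot touching nothing.
It also fails if it takes over 67 s, if anything falls off the work surface, if the arm or the gripper's body presses on something with over 40 N, if the wrist force passes 120 N, or if a joint passes its speed limit or range.

## Working session

There is one attempt and no reset: what is moved stays moved. The work goes in short steps, Python scripts to look and compute and a tool call to move; the robot and the scene stay as the last step left them, time stands still between calls to the robot, and variables do not carry over. Pictures are saved under pics/ and viewed, at most 10 in all, crops included, and the job is handed in when it is done.

Besides the shell and the picture viewer there is one more tool, called after "Call:" as a command line: name --pt "numbers of a row" for each row, then --argument value for the rest. jog_arm: Moves the arm, as the interface text tells. Its arguments: {"type":"object","properties":{"increments":{"type":"array"},"gripper":{"type":"number"}},"required":["increments"]}

```bash
mkdir -p pics; ls; python3 - <<'E'
from bench import readout, viewer
import cv2, numpy as np
s=readout.sense(); print(s)
for n in("scene","top"):
    im=viewer.snapshot(n); cv2.imwrite(f"pics/{n}0_raw.png",im)
    np.set_printoptions(precision=4,suppress=True)
    print(n,viewer.camera_model(n))
    cv2.imwrite(f"pics/{n}0.png",cv2.resize(im,(800,600),interpolation=cv2.INTER_CUBIC))
E
```

```text
pics
{'t': 0.0, 'joint_positions': array([-8.77873102e-01,  3.59395290e-01,  1.10624338e-02, -3.51906937e-04,
       -1.22405539e+00, -2.88103673e-01]), 'joint_velocities': array([ 0.00026595, -0.00043635, -0.00273111, -0.00041639,  0.00159711,
        0.00015054]), 'joint_efforts': array([ 6.33905656e-04, -5.83313119e+01,  2.93422437e+01,  6.93667844e+00,
       -5.96371887e-03,  5.64858385e-05]), 'tool_pos': array([ 265.62820569, -619.9800026 ,  201.35949796]), 'ee_rot': array([ 6.31279246e-01, -3.07704518e+00, -2.45021077e-03]), 'contact_force': array([ 0.224002  , -0.00412147, -0.09606364]), 'wrist_torque': array([ 0.01116127, -0.00208548, -0.00557104]), 'grip_force': 0.0, 'opening': 1.0003178820588812}
scene {'fx': 468.0793459505382, 'fy': 468.0793459505382, 'cx': 253.93715625353977, 'cy': 198.7430823589721, 'T': array([[  -0.6513,   -0.5528,    0.5197, 1207.3121],
       [   0.7588,   -0.4678,    0.4533,  577.2872],
       [  -0.0075,    0.6896,    0.7242, 1000.8286],
       [   0.    ,    0.    ,    0.    ,    1.    ]])}
top {'fx': 360.63150149231967, 'fy': 360.63150149231967, 'cx': 252.79104085088093, 'cy': 194.49996336321988, 'T': array([[ -0.0198,   0.9952,  -0.0957, 518.8713],
       [ -0.9996,  -0.0214,  -0.0158,  -3.4736],
       [ -0.0177,   0.0954,   0.9953, 978.8372],
       [  0.    ,   0.    ,   0.    ,   1.    ]])}
```

View pics/scene0.png

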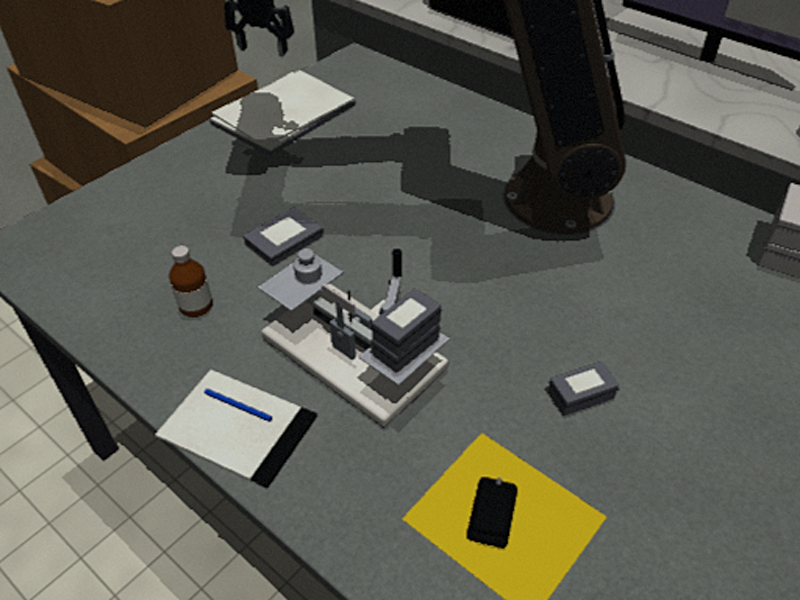

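View pics/top0.png

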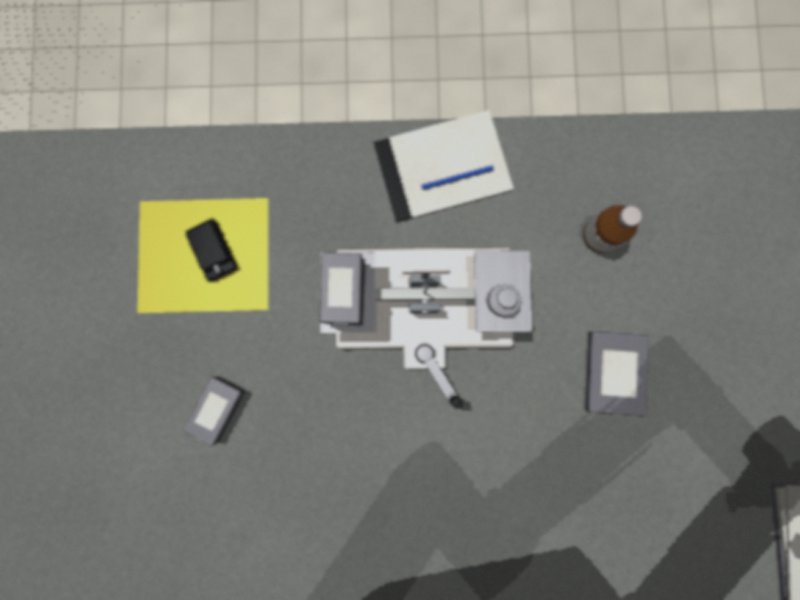

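The scene view shows the stack at (410,320), case_c at (583,383), the wide box at (283,238) and the lever at (395,265). In the top view case_c is at (215,410), the stack at (342,288), the lever pivot at (425,352) and its handle at (458,402). I'll triangulate the label centres first.

```bash
cat > h.py <<'E'
import cv2, numpy as np
from bench import readout, viewer
np.set_printoptions(precision=2,suppress=True)
def ray(cm,p):
    T=np.array(cm["T"]); d=np.array([(p[0]-cm["cx"])/cm["fx"],-(p[1]-cm["cy"])/cm["fy"],-1.])
    d=T[:3,:3]@d; return T[:3,3],d/np.linalg.norm(d)
def onz(cm,p,z):
    o,d=ray(cm,p); return o+d*(z-o[2])/d[2]
def tri(r):   # least-squares meeting point of rays, and the largest miss
    A=[np.eye(3)-np.outer(d,d) for o,d in r]
    x=np.linalg.solve(sum(A),sum(a@o for a,(o,d) in zip(A,r)))
    return x,max(np.linalg.norm(a@(x-o)) for a,(o,d) in zip(A,r))
def blobs(m,amin=30):
    out=[]
    for c in cv2.findContours(m.astype(np.uint8),cv2.RETR_EXTERNAL,cv2.CHAIN_APPROX_NONE)[0]:
        M=cv2.moments(c)
        if M["m00"]>amin: out.append((np.array([M["m10"],M["m01"]])/M["m00"],M["m00"],cv2.minAreaRect(c),c))
    return out
def near(bl,p): return min(bl,key=lambda b:np.linalg.norm(b[0]-p))
E
python3 - <<'E'
from h import *
cm={n:viewer.camera_model(n) for n in("scene","top")}
im={n:cv2.imread(f"pics/{n}0_raw.png") for n in cm}
P={"c":((583,383),(212,411)),"stack":((408,313),(341,288)),"wide":((283,235),(619,373))}
lab={}
for n in cm:
    hsv=cv2.cvtColor(im[n],cv2.COLOR_BGR2HSV); lab[n]=blobs((hsv[...,2]>170)&(hsv[...,1]<60))
for k,(a,b) in P.items():
    A=near(lab["scene"],np.array(a)*.64); B=near(lab["top"],np.array(b)*.64)
    print(k,A[0],A[1],B[0],B[1],B[2],tri([ray(cm["scene"],A[0]),ray(cm["top"],B[0])]))
for q in [(425,352),(458,402),(215,410),(342,288),(310,190),(430,250)]:
    p=np.array(q)*.64; print(q,im["top"][int(p[1]),int(p[0])],onz(cm["top"],p,40))
# handle top: dark blob both views
for n,q in(("scene",(397,255)),("top",(460,403))):
    d=im[n].max(2)<45; b=near(blobs(d,8),np.array(q)*.64); print(n,b[0],b[1],b[2])
E
```

```text
c [373.79 243.37] 176.5 [134.82 262.71] 257.0 ((134.90000915527344, 262.7000427246094), (12.969194412231445, 21.913463592529297), 26.56505012512207) (array([439.39, 318.27,  42.3 ]), np.float64(0.7855887832221519))
stack [259.76 199.66] 200.5 [217.43 183.56] 371.0 ((217.0, 183.5), (25.0, 16.0), 90.0) (array([620.81,  85.44, 193.81]), np.float64(0.9829034915004338))
wide [180.49 147.55] 222.0 [395.86 238.55] 568.5 ((395.8988342285156, 238.61868286132812), (21.582887649536133, 28.569255828857422), 3.5763344764709473) (array([ 487.85, -359.47,   26.75]), np.float64(1.070004129707903))
(425, 352) [199 193 193] [527.94 -36.79  40.  ]
(458, 402) [47 45 45] [445.01 -88.93  40.  ]
(215, 410) [203 210 208] [439.35 312.51  40.  ]
(342, 288) [206 212 211] [637.93  99.95  40.  ]
(310, 190) [114 118 116] [808.12 152.98  40.  ]
(430, 250) [202 203 203] [699.25 -49.5   40.  ]
scene [253.63 167.62] 79.0 ((253.5, 167.5), (17.0, 5.0), 90.0)
top [246.2   97.17] 53.0 ((246.87069702148438, 98.19828796386719), (16.019386291503906, 5.908790588378906), 66.80140686035156)
```

```bash
cat >> h.py <<'E'
from scipy.spatial.transform import Rotation as Rn
def plan(target,yaw_y=None):
    """print tool-frame increments (units) to target TCP and yaw (deg, of tool y)"""
    s=readout.sense(); R=Rn.from_rotvec(s["ee_rot"]).as_matrix()
    d=R.T@(np.array(target)-s["tool_pos"])/20
    cur=np.degrees(np.arctan2(R[1,1],R[0,1]))
    print("t",s["t"],"pos",s["tool_pos"],"yaw_y",cur,"tilt",R[:,2],"units",d,"q6",s["joint_positions"][5])
    if yaw_y is not None: print("turn units about tool z",-((yaw_y-cur+180)%360-180)/5)
E
python3 - <<'E'
from h import *
s=readout.sense();R=Rn.from_rotvec(s["ee_rot"]).as_matrix();c=viewer.camera_model("wrist");T=c["T"]
print(c["fx"],R.T@(T[:3,3]-s["tool_pos"]),R.T@T[:3,:3])
plan((440,318,300),63.4)
E
```

```text
326.162129673889 [  70.94    0.96 -172.15] [[ 0.    0.96  0.28]
 [ 1.   -0.    0.  ]
 [ 0.    0.28 -0.96]]
t 0.1 pos [ 265.6  -620.05  201.47] yaw_y 113.1896947192004 tilt [-0.  0. -1.] units [-26.48  39.69  -4.87] q6 -0.2880500106754789
turn units about tool z 9.957938943840082
```

Call:
jog_arm --pt "0 0 -1 0 0 1" --pt "0 0 -1 0 0 1" --pt "0 0 -1 0 0 1" --pt "0 0 -1 0 0 1" --pt "0 0 -1 0 0 1" --pt "0 0 -1 0 0 1" --pt "0 0 -1 0 0 1" --pt "0 0 -1 0 0 1"

```text
t: 0.77
tool_pos: [265.7, -620.2, 362.8]
ee_rot: [-0.466, -3.106, -0.001]
contact_force: [0.4, -0.8, -0.3]
opening: 0.999
grip_force: 0.0
```

```bash
python3 -c "
from h import *
plan((480,-60,370),63.4);plan((600,0,390),63.4)"
```

```text
t 0.7667 pos [ 265.71 -620.16  362.82] yaw_y 72.94450052716697 tilt [-0.  0. -1.] units [-2.03 29.92 -0.34] q6 -0.9905796852268043
turn units about tool z 1.908900105433395
t 0.7667 pos [ 265.71 -620.16  362.82] yaw_y 72.94450052716697 tilt [-0.  0. -1.] units [-6.88 34.55 -1.34] q6 -0.9905796852268043
turn units about tool z 1.908900105433395
```

Call:
jog_arm --pt "0 1 0 0 0 0" --pt "0 1 0 0 0 0" --pt "0 1 0 0 0 0" --pt "0 1 0 0 0 0" --pt "0 1 0 0 0 0" --pt "0 1 0 0 0 0" --pt "0 1 0 0 0 0" --pt "0 1 0 0 0 0"

```text
t: 1.43
tool_pos: [312.1, -466.2, 361.9]
ee_rot: [-0.459, -3.107, -0.001]
contact_force: [0.6, 0.0, 0.4]
opening: 0.998
grip_force: 0.0
```

Call:
jog_arm --pt "0 1 0 0 0 0" --pt "0 1 0 0 0 0" --pt "0 1 0 0 0 0" --pt "0 1 0 0 0 0" --pt "0 1 0 0 0 0" --pt "0 1 0 0 0 0" --pt "0 1 0 0 0 0" --pt "0 1 0 0 0 0"

```text
t: 2.1
tool_pos: [358.3, -313.0, 362.0]
ee_rot: [-0.459, -3.107, -0.0]
contact_force: [1.5, -0.4, 0.5]
opening: 0.999
grip_force: 0.0
```

Call:
jog_arm --pt "0 1 0 0 0 0" --pt "0 1 0 0 0 0" --pt "0 1 0 0 0 0" --pt "0 1 0 0 0 0" --pt "0 1 0 0 0 0" --pt "0 1 0 0 0 0" --pt "0 1 0 0 0 0" --pt "0 1 0 0 0 0"

```text
t: 2.77
tool_pos: [404.5, -159.9, 362.1]
ee_rot: [-0.459, -3.108, -0.0]
contact_force: [0.3, -0.6, -0.3]
opening: 1.001
grip_force: 0.0
```

Call:
jog_arm --pt "0 1 0 0 0 0" --pt "0 1 0 0 0 0" --pt "0 1 0 0 0 0" --pt "0 1 0 0 0 0" --pt "0 1 0 0 0 0" --pt "0 0.5 0 0 0 0" --pt "0 0 0 0 0 0" --pt "0 0 0 0 0 0"

```text
t: 3.43
tool_pos: [436.3, -55.5, 362.1]
ee_rot: [-0.457, -3.108, 0.0]
contact_force: [0.2, 0.1, -0.4]
opening: 1.0
grip_force: 0.0
```

```bash
python3 - <<'E'
from h import *
import json
s=readout.sense();c=viewer.camera_model("wrist");im=viewer.snapshot("wrist")
print({k:v for k,v in c.items() if k!="T"})
cv2.imwrite("pics/w1_raw.png",im);np.save("pics/w1_T.npy",c["T"])
cv2.imwrite("pics/w1.png",cv2.resize(im,(800,600),interpolation=cv2.INTER_CUBIC))
print(s["joint_velocities"])
plan((430,200,360),63.4)
E
```

```text
{'fx': 326.162129673889, 'fy': 326.162129673889, 'cx': 250.89031225915275, 'cy': 189.67471674109956}
[-0.02 -0.01 -0.    0.   -0.    0.01]
t 3.4833 pos [436.21 -55.9  362.16] yaw_y 73.22378155229133 tilt [-0. -0. -1.] units [ 3.99 12.16  0.11] q6 -2.1875257555980863
turn units about tool z 1.9647563104582673
```

View pics/w1.png

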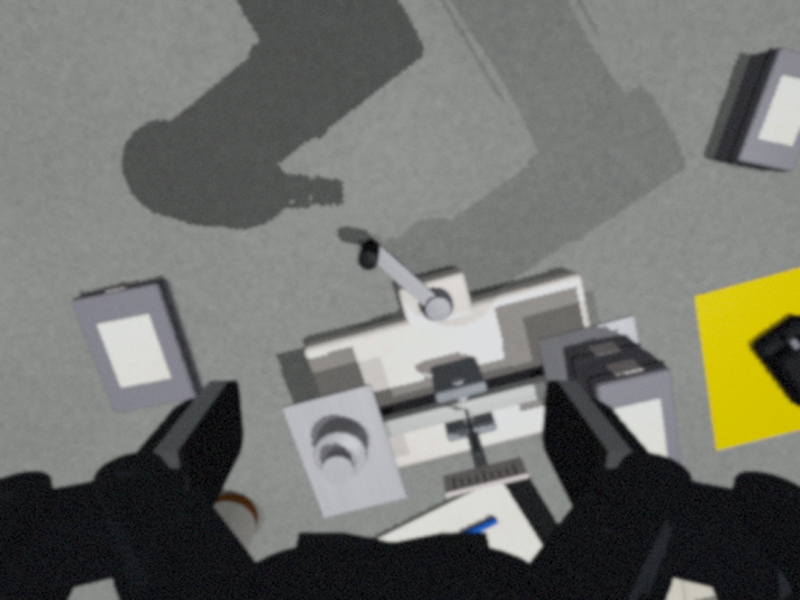

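The wrist view shows the lever pivot at (437,305), the handle post at (369,254), the weight at (340,450), the stack at (630,400) partly hidden by a finger, and case_c at (770,110). Two more wrist views follow from better places.

Call:
jog_arm --pt "0 0 0 0 0 1" --pt "0 0 0 0 0 1" --pt "0.7 1 0 0 0 0" --pt "0.7 1 0 0 0 0" --pt "0.7 1 0 0 0 0" --pt "0.7 1 0 0 0 0" --pt "0.7 1 0 0 0 0" --pt "0.7 1 0 0 0 0"

```text
t: 4.15
tool_pos: [415.2, 89.4, 362.5]
ee_rot: [0.73, 3.055, 0.0]
contact_force: [1.3, 0.3, 0.1]
opening: 0.997
grip_force: 0.0
```

Call:
jog_arm --pt "0.2 1 0 0 0 0" --pt "0 1 0 0 0 0" --pt "0 0 0 0 0 0" --pt "0 0 0 0 0 0"

```text
t: 4.48
tool_pos: [430.1, 126.7, 361.9]
ee_rot: [-0.728, -3.055, 0.002]
contact_force: [-0.7, 0.0, 0.0]
opening: 0.997
grip_force: 0.0
```

```bash
cat >> h.py <<'E'
def shot(n):
    c=viewer.camera_model("wrist");im=viewer.snapshot("wrist")
    cv2.imwrite(f"pics/{n}_raw.png",im);np.save(f"pics/{n}_T.npy",c["T"])
    cv2.imwrite(f"pics/{n}.png",cv2.resize(im,(800,600),interpolation=cv2.INTER_CUBIC))
def load(n):
    c=viewer.camera_model("wrist"); c["T"]=np.load(f"pics/{n}_T.npy"); return cv2.imread(f"pics/{n}_raw.png"),c
E
python3 -c "
from h import *
shot('w2');plan((430,230,330),63.4)"
```

```text
t 4.5333 pos [430.03 126.17 362.09] yaw_y 63.170526511723544 tilt [-0. -0. -1.] units [2.34 4.63 1.6 ] q6 -2.7667964276634667
turn units about tool z -0.04589469765529088
```

Call:
jog_arm --pt "0.5 1 0.5 0 0 0" --pt "0.5 1 0.5 0 0 0" --pt "0.5 1 0.5 0 0 0" --pt "0.5 1 0.5 0 0 0" --pt "0 0 0 0 0 0" --pt "0 0 0 0 0 0"

```text
t: 5.03
tool_pos: [430.2, 215.7, 321.7]
ee_rot: [-0.728, -3.055, 0.002]
contact_force: [0.5, -1.3, -0.1]
opening: 0.999
grip_force: 0.0
```

```bash
python3 -c "
from h import *
shot('w3');plan((440,318,100),63.4)
a=cv2.imread('pics/w2.png');b=cv2.imread('pics/w3.png')
cv2.imwrite('pics/w23.png',np.vstack([cv2.resize(a,(560,300))[:, :],cv2.resize(b,(560,300))]))"
```

```text
t 5.0833 pos [430.46 215.37 322.43] yaw_y 63.17490670377565 tilt [-0. -0. -1.] units [ 1.89  4.8  11.12] q6 -2.913044354100639
turn units about tool z -0.04501865924486879
```

View pics/w2.png

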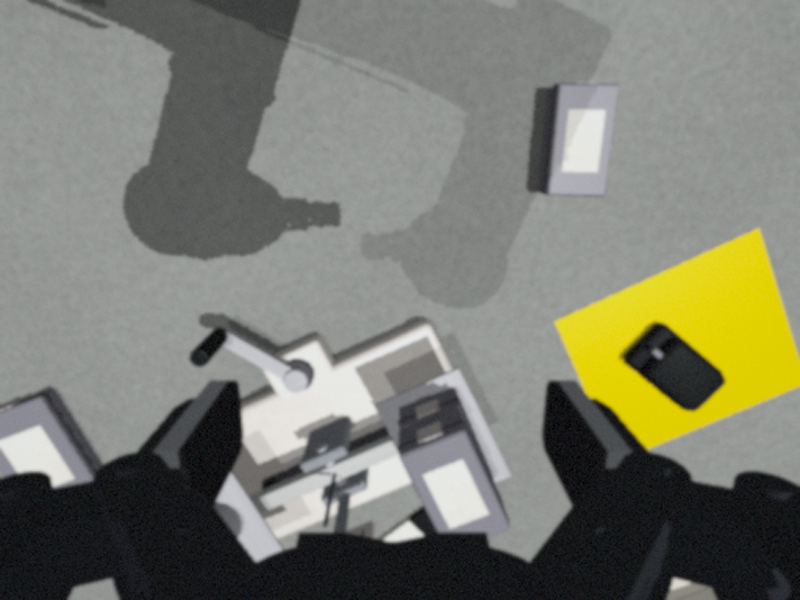

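View pics/w3.png

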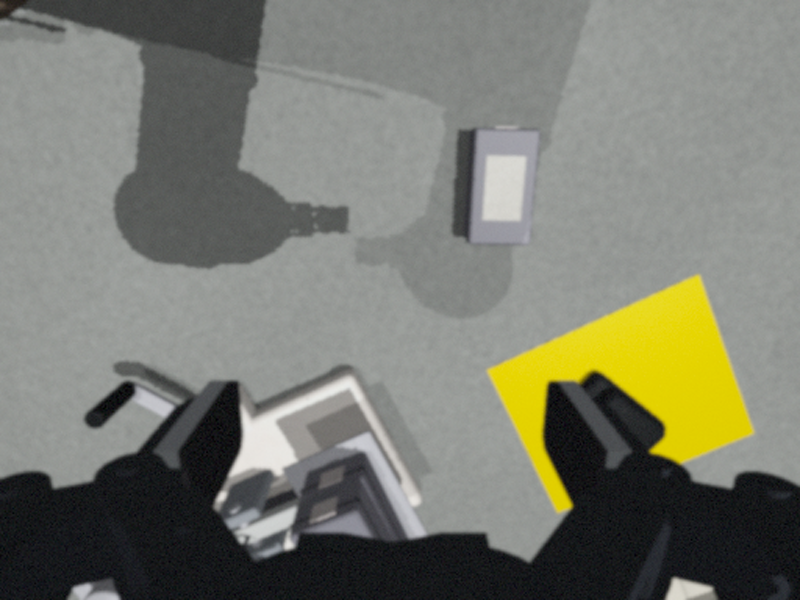

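w2 shows the stack lid with its label at (457,493), two of the pan corners, case_c at (583,140), the mouse at (675,365), the pivot at (297,375) and the post from (222,340) to (197,358). w3 shows case_c at (503,187), lid corners about (475,128), (540,130), (528,242) and (468,242). Now I'll segment these.

```bash
python3 - <<'E'
from h import *
I={n:load(n) for n in("w1","w2","w3")}
im=I["w3"][0]
for q in[(484,140),(503,187),(530,200),(560,190),(466,200),(420,200)]:
    p=(np.array(q)*.64).astype(int); print(q,im[p[1],p[0]],cv2.cvtColor(im,cv2.COLOR_BGR2HSV)[p[1],p[0]])
im=I["w2"][0]
for q in[(430,445),(457,493),(480,540),(420,420),(500,460),(395,425),(460,385)]:
    p=(np.array(q)*.64).astype(int); print(q,im[p[1],p[0]])
cmS,cmT=viewer.camera_model("scene"),viewer.camera_model("top")
def labels(im):
    h=cv2.cvtColor(im,cv2.COLOR_BGR2HSV); return blobs((h[...,2]>170)&(h[...,1]<40),100)
L2,L3=labels(I["w2"][0]),labels(I["w3"][0])
c2,c3=near(L2,np.array((583,140))*.64),near(L3,np.array((503,187))*.64)
print("c",c2[0],c2[1],c2[2],c3[0],c3[1],c3[2])
r=[ray(I["w2"][1],c2[0]),ray(I["w3"][1],c3[0])]
print("w2w3",tri(r),"all",tri(r+[ray(cmS,(373.79,243.37)),ray(cmT,(134.82,262.71))]))
s2=near(L2,np.array((457,493))*.64); print("stack",s2[:3])
print(tri([ray(I["w2"][1],s2[0]),ray(cmS,(259.76,199.66)),ray(cmT,(217.43,183.56))]),tri([ray(I["w2"][1],s2[0]),ray(cmS,(259.76,199.66))]))
def yaw(cm,rect,z):
    b=cv2.boxPoints(rect); b=[onz(cm,p,z)[:2] for p in b]; e=[b[1]-b[0],b[2]-b[1]]
    return [ (np.linalg.norm(v),np.degrees(np.arctan2(v[1],v[0]))) for v in e]
print(yaw(I["w2"][1],c2[2],40),yaw(I["w3"][1],c3[2],40),yaw(I["w2"][1],s2[2],192))
for n,q in(("w1",(369,254)),("w2",(210,347)),("w3",(110,405))):
    b=near(blobs(I[n][0].max(2)<50,20),np.array(q)*.64); print("handle",n,b[0],b[1],cv2.boxPoints(b[2]).tolist())
E
```

```text
(484, 140) [166 159 160] [124  11 166]
(503, 187) [208 214 216] [ 23   9 216]
(530, 200) [164 156 156] [120  12 164]
(560, 190) [154 156 153] [ 70   5 156]
(466, 200) [61 55 57] [130  25  61]
(420, 200) [152 153 151] [ 75   3 153]
(430, 445) [125 116 117]
(457, 493) [227 232 231]
(480, 540) [22 18 19]
(420, 420) [77 74 75]
(500, 460) [199 194 192]
(395, 425) [126 121 120]
(460, 385) [208 203 202]
c [374.78  93.11] 1821.5 ((373.4002685546875, 89.34831237792969), (33.40785217285156, 71.42720794677734), 7.853313446044922) [322.3 119.3] 1134.5 ((323.2278747558594, 119.58187103271484), (29.268360137939453, 44.63425064086914), 3.814074993133545)
w2w3 (array([441.81, 320.58,  39.93]), np.float64(3.127845726143581)) all (array([440.64, 318.88,  44.16]), np.float64(3.6338831826994182))
stack (array([291.34, 315.72]), 1118.5, ((291.2568359375, 316.06500244140625), (41.71133041381836, 29.5455322265625), 65.55604553222656))
(array([620.75,  85.75, 193.48]), np.float64(1.3084969695035993)) (array([621.12,  85.47, 193.31]), np.float64(0.9662784274459068))
[(np.float64(97.76690494316605), np.float6
[... 192 characters left out ...]
loat64(59.58221690395825))] [(np.float64(36.25492495820977), np.float64(91.24221606353872)), (np.float64(59.059275439169866), np.float64(-3.210264531552171))]
handle w1 [235.34 161.14] 107.0 [[229.83998107910156, 170.1199951171875], [232.37998962402344, 152.33999633789062], [241.61997985839844, 153.66000366210938], [239.07997131347656, 171.44000244140625]]
handle w2 [133.3  221.49] 204.0 [[121.0, 228.00001525878906], [140.0, 209.00001525878906], [146.5, 215.50001525878906], [127.5, 234.50001525878906]]
handle w3 [ 70.25 258.77] 303.5 [[53.46018981933594, 267.0973205566406], [81.21240234375, 242.81414794921875], [87.71682739257812, 250.24777221679688], [59.96461486816406, 274.53094482421875]]
```

```bash
cat >> h.py <<'E'
def lid(im):  # the lids are slightly violet against neutral bench/label
    f=cv2.GaussianBlur(im,(5,5),0).astype(int); m=((f[...,0]-f[...,1])>3)&(f[...,2]>95)
    return cv2.morphologyEx(m.astype(np.uint8),cv2.MORPH_OPEN,np.ones((3,3)))
def label(im,q,thr=190):
    h=cv2.cvtColor(im,cv2.COLOR_BGR2HSV); return near(blobs((h[...,2]>thr)&(h[...,1]<40),100),np.array(q)*.64)
def sides(cm,rect,z):
    b=[onz(cm,p,z)[:2] for p in cv2.boxPoints(rect)]; e=[b[1]-b[0],b[2]-b[1]]
    return np.array([(np.linalg.norm(v),np.degrees(np.arctan2(v[1],v[0]))%180) for v in e]),np.mean(b,0)
E
python3 - <<'E'
from h import *
I={n:load(n) for n in("w1","w2","w3")}
cmS,cmT=viewer.camera_model("scene"),viewer.camera_model("top"); iT=cv2.imread("pics/top0_raw.png")
R=[]
for n,q in(("w2",(583,140)),("w3",(503,187))):
    b=label(I[n][0],q); R.append(ray(I[n][1],b[0])); print(n,b[0],b[1],"label",sides(I[n][1],b[2],40))
    b=near(blobs(lid(I[n][0]),500),np.array(q)*.64); print("lid",b[1],sides(I[n][1],b[2],40))
print(tri(R),tri(R+[ray(cmS,(373.79,243.37)),ray(cmT,(134.82,262.71))]))
b=label(I["w2"][0],(457,493)); print("stack",sides(I["w2"][1],b[2],192),onz(I["w2"][1],b[0],192))
for q,z in(((342,288),192),((212,411),40),((619,373),26)):
    b=near(blobs(lid(iT),200),np.array(q)*.64); print("top lid",b[1],sides(cmT,b[2],z))
# handle: both ends of the dark post, top = end farther from camera nadir
b=[(236.,153.),(143.,212.),(84.5,246.5)]; t=[(234.5,170.8),(124.2,231.3),(56.7,270.8)]
for e in(b,t): print("post end",tri([ray(I[n][1],p) for n,p in zip(("w1","w2","w3"),e)]))
# pivot boss
print("pivot",tri([ray(I["w1"][1],np.array((437,303))*.64),ray(I["w2"][1],np.array((297,375))*.64),ray(cmT,np.array((425,352))*.64)]))
# scale yaw: long line segments in the top view on base edge height
m=cv2.inRange(iT,(185,185,185),(255,255,255)); bl=near(blobs(m,1500),np.array((425,300))*.64)
print("base",sides(cmT,bl[2],30))
for n in("w1",):
    seg=cv2.createLineSegmentDetector().detect(cv2.cvtColor(I[n][0],cv2.COLOR_BGR2GRAY))[0][:,0]
    for s in seg:
        if np.hypot(s[2]-s[0],s[3]-s[1])>55:
            for z in(30,):
                a,c=onz(I[n][1],s[:2],z),onz(I[n][1],s[2:],z); print(s*1.5625,a[:2],c[:2],np.degrees(np.arctan2(*(c-a)[1::-1]))%180)
E
```

```text
w2 [373.39  89.82] 938.5 label (array([[ 60.35, 150.82],
       [ 34.92,  56.33]]), array([439.95, 320.19]))
lid 2567.5 (array([[101.78, 151.61],
       [ 54.04,  57.41]]), array([439.62, 319.44]))
w3 [322.07 119.79] 948.5 label (array([[ 55.55, 151.95],
       [ 33.65,  59.32]]), array([439.88, 319.85]))
lid 2818.0 (array([[ 99.17, 152.08],
       [ 54.51,  59.85]]), array([439.8 , 320.16]))
(array([438.95, 319.5 ,  43.11]), np.float64(0.3456635256182575)) (array([439.24, 318.96,  42.44]), np.float64(1.4530681144192965))
stack (array([[ 34.19,  93.61],
       [ 57.42, 178.61]]), array([622.58,  86.01])) [621.6   86.09 192.  ]
top lid 1067.5 (array([[ 73.2 ,  88.67],
       [108.45, 179.07]]), array([614.  ,  75.31]))
top lid 1067.5 (array([[ 87.35,  88.67],
       [129.4 , 179.07]]), array([632.38,  90.53]))
top lid 641.5 (array([[129.9 , 174.69],
       [ 89.72,  86.51]]), array([ 488.37, -357.94]))
post end (array([448.22, -80.54,  36.58]), np.float64(4.780829558733463))
post end (array([452.01, -83.49, 108.78]), np.float64(2.7429082661353728))
pivot (array([527.47, -35.66,  35.65
[... 650 characters left out ...]
  -292.16] [ 549.31 -304.29] 174.3646927190623
[423.07  53.45 316.95 136.6 ] [296.91  16.09] [337.27 -99.38] 109.26475913358036
[169.6  120.49 243.62  59.7 ] [ 283.98 -226.9 ] [ 255.08 -141.4 ] 108.67405175745151
[471.67 290.01 560.05 266.43] [525.08   3.67] [526.74  95.49] 88.96325604975672
[703.03 152.36 738.02  52.01] [456.4  247.99] [377.59 289.15] 152.42600044994347
[798.27 266.16 694.61 294.93] [595.7  326.51] [596.04 222.12] 90.18835663146807
[693.45 297.7  714.62 448.14] [598.69 220.59] [783.15 220.56] 179.99174832576966
[282.27 410.37 322.84 516.  ] [ 598.68 -230.02] [ 742.69 -232.  ] 179.21190060566798
[713.8  155.25 748.32  59.32] [462.02 257.49] [386.41 297.46] 152.14103017496873
```

Call:
jog_arm --pt "0 0 0.1 0 0 -1" --pt "0 0 0.1 0 0 -1" --pt "0 0 0.1 0 0 -1" --pt "0 0 0.1 0 0 -1" --pt "0 0 0.1 0 0 -1" --pt "0 0 0.1 0 0 -1" --pt "0 0 0.1 0 0 -1" --pt "0 0 0.1 0 0 -1"

```text
t: 5.75
tool_pos: [430.8, 215.0, 307.2]
ee_rot: [-0.365, 3.119, 0.001]
contact_force: [-0.2, -0.4, 0.4]
opening: 0.997
grip_force: 0.0
```

Call:
jog_arm --pt "0 0 0.1 0 0 -1" --pt "0 0 0.1 0 0 -1" --pt "0 0 0.1 0 0 -1" --pt "0 0 0.1 0 0 -1" --pt "0 0 0.1 0 0 -1" --pt "0 0 0.1 0 0 -1" --pt "0 0 0.1 0 0 -1" --pt "0 0 0.1 0 0 -1"

```text
t: 6.42
tool_pos: [430.8, 215.0, 291.2]
ee_rot: [-1.41, 2.806, 0.001]
contact_force: [-0.1, 0.3, -0.4]
opening: 1.004
grip_force: 0.0
```

Call:
jog_arm --pt "0 0 0.1 0 0 -1" --pt "0 0 0.1 0 0 -1" --pt "0 0 0.1 0 0 -1" --pt "0 0 0.1 0 0 -1" --pt "0 0 0.1 0 0 -1" --pt "0 0 0.1 0 0 -1" --pt "0 0 0.1 0 0 -1" --pt "0 0 0.1 0 0 -1"

```text
t: 7.08
tool_pos: [430.8, 215.0, 275.2]
ee_rot: [-2.284, 2.154, -0.0]
contact_force: [0.2, -0.0, -0.8]
opening: 1.003
grip_force: 0.0
```

Call:
jog_arm --pt "0 0 0.1 0 0 -1" --pt "0 0 0.1 0 0 -1" --pt "0 0 0.1 0 0 -1" --pt "0 0 0.1 0 0 -1" --pt "0 0 0.1 0 0 -1" --pt "0 0 0.1 0 0 -1" --pt "0 0 0.1 0 0 -1" --pt "0 0 0.1 0 0 -1"

```text
t: 7.75
tool_pos: [430.8, 215.1, 259.2]
ee_rot: [-2.884, 1.243, -0.001]
contact_force: [0.3, 0.2, -0.2]
opening: 1.0
grip_force: 0.0
```

Call:
jog_arm --pt "0 0 0 0 0 -1" --pt "0 0 0 0 0 -1" --pt "0 0 0 0 0 -1" --pt "0 0 0 0 0 -0.75" --pt "0 0 0 0 0 0"

```text
t: 8.17
tool_pos: [430.8, 215.2, 259.2]
ee_rot: [-3.047, 0.759, -0.001]
contact_force: [-0.0, 0.3, -0.2]
opening: 0.996
grip_force: 0.0
```

```bash
python3 -c "
from h import *
plan((439.5,319.5,8),241.9)"
```

```text
t 8.1667 pos [430.79 215.16 259.24] yaw_y -117.96960019438785 tilt [ 0.  0. -1.] units [-2.07 -4.79 12.57] q6 0.20944999349481536
turn units about tool z 0.0260799611224229
```

Call:
jog_arm --pt "-0.41 -0.96 0.6 0 0 0" --pt "-0.41 -0.96 0.8 0 0 0" --pt "-0.41 -0.96 1 0 0 0" --pt "-0.41 -0.96 1 0 0 0" --pt "-0.41 -0.95 1 0 0 0" --pt "0 0 1 0 0 0" --pt "0 0 1 0 0 0" --pt "0 0 1 0 0 0"

```text
t: 8.83
tool_pos: [439.7, 319.8, 109.9]
ee_rot: [-3.046, 0.766, -0.001]
contact_force: [0.0, -0.7, -0.5]
opening: 1.003
grip_force: 0.0
```

Call:
jog_arm --pt "0 0 1 0 0 0" --pt "0 0 1 0 0 0" --pt "0 0 0 0 0 0" --pt "0 0 0 0 0 0"

```text
t: 9.17
tool_pos: [439.4, 319.2, 70.3]
ee_rot: [3.046, -0.764, -0.0]
contact_force: [0.3, 0.4, -0.4]
opening: 1.003
grip_force: 0.0
```

```bash
python3 - <<'E'
from h import *
shot('w4');plan((439.5,319.5,4),241.9)
im,cm=load('w4')
for b in blobs(lid(im),500): print(b[0]*1.5625,b[1],sides(cm,b[2],40))
h=cv2.cvtColor(im,cv2.COLOR_BGR2HSV)
for b in blobs((h[...,2]>190)&(h[...,1]<40),300): print("label",b[0]*1.5625,b[1],sides(cm,b[2],40))
E
```

```text
t 9.2167 pos [439.99 320.    71.34] yaw_y -118.14001521737254 tilt [ 0.  0. -1.] units [-0.01  0.04  3.37] q6 0.08973954985584423
turn units about tool z -0.008003043474514016
[390.99 397.2 ] 2527.0 (array([[ 53.94,  61.82],
       [ 36.68, 153.81]]), array([413.17, 333.89]))
[388.96 237.22] 3575.0 (array([[ 54.02,  61.85],
       [ 39.74, 154.01]]), array([465.66, 305.43]))
label [389.77 371.75] 728.5 (array([[ 14.82, 148.67],
       [ 34.25,  59.53]]), array([420.85, 329.09]))
label [388.76 274.83] 1026.5 (array([[ 33.85,  64.  ],
       [ 16.79, 155.21]]), array([456.53, 310.57]))
```

The lid edges close to me agree with the target within about 1 mm. I'll descend and grasp.

Call:
jog_arm --pt "0 0 0.8 0 0 0" --pt "0 0 0.8 0 0 0" --pt "0 0 0.8 0 0 0" --pt "0 0 0.6 0 0 0" --pt "0 0 0.3 0 0 0" --pt "0 0 0 0 0 0" --pt "0 0 0 0 0 0"

```text
t: 9.8
tool_pos: [439.9, 320.7, 5.5]
ee_rot: [-3.047, 0.761, -0.001]
contact_force: [0.2, 0.3, 0.8]
opening: 1.002
grip_force: 0.0
```

Call:
jog_arm --pt "0 0 0 0 0 0" --pt "0 0 0 0 0 0" --pt "0 0 0 0 0 0" --pt "0 0 0 0 0 0" --pt "0 0 0 0 0 0" --pt "0 0 0 0 0 0" --pt "0 0 0 0 0 0" --pt "0 0 0 0 0 0" --gripper 1

```text
t: 10.47
tool_pos: [439.7, 320.5, 6.0]
ee_rot: [-3.047, 0.76, -0.001]
contact_force: [-3.5, -1.5, 12.7]
opening: 0.611
grip_force: 60.2
```

```bash
python3 -c "
from h import *
plan((622,86,260),269);s=readout.sense();print(s['opening'],s['grip_force'])"
```

```text
t 10.4667 pos [439.66 320.52   6.04] yaw_y -118.02952970846479 tilt [ 0.  0. -1.] units [ 13.56   6.05 -12.7 ] q6 0.09061109487070358
turn units about tool z -5.405905941692959
0.6110955106405322 60.15406250953674
```

Call:
jog_arm --pt "0 0 -0.3 0 0 0" --pt "0 0 -0.6 0 0 0" --pt "0 0 -1 0 0 0" --pt "0 0 -1 0 0 -0.9" --pt "0 0 -1 0 0 -0.9" --pt "0 0 -1 0 0 -0.9" --pt "0 0 -1 0 0 -0.9" --pt "0 0 -1 0 0 -0.9"

```text
t: 11.13
tool_pos: [439.0, 319.9, 143.7]
ee_rot: [-3.138, 0.146, 0.0]
contact_force: [0.4, 1.1, -1.7]
opening: 0.6
grip_force: 62.7
```

Call:
jog_arm --pt "0 0 -1 0 0 -0.9" --pt "0 0 -1 0 0 0" --pt "0 0 -1 0 0 0" --pt "0 0 -1 0 0 0" --pt "0 0 -1 0 0 0" --pt "0 0 -1 0 0 0" --pt "0 0 0 0 0 0" --pt "0 0 0 0 0 0"

```text
t: 11.8
tool_pos: [439.4, 320.4, 263.6]
ee_rot: [-3.139, 0.029, -0.002]
contact_force: [0.1, -0.4, -2.4]
opening: 0.601
grip_force: 62.7
```

```bash
python3 -c "
from h import *
plan((622,86,260),269);s=readout.sense();print(s['opening'],s['grip_force'],s['contact_force'])
shot('w5')"
```

```text
t 11.8 pos [439.35 320.41 263.57] yaw_y -91.06487109414239 tilt [ 0.  0. -1.] units [ 9.35 11.55  0.16] q6 0.5619060692671306
turn units about tool z -0.012974218828480844
0.6006914832734691 62.6923406124115 [ 0.07 -0.39 -2.41]
```

View pics/w5.png

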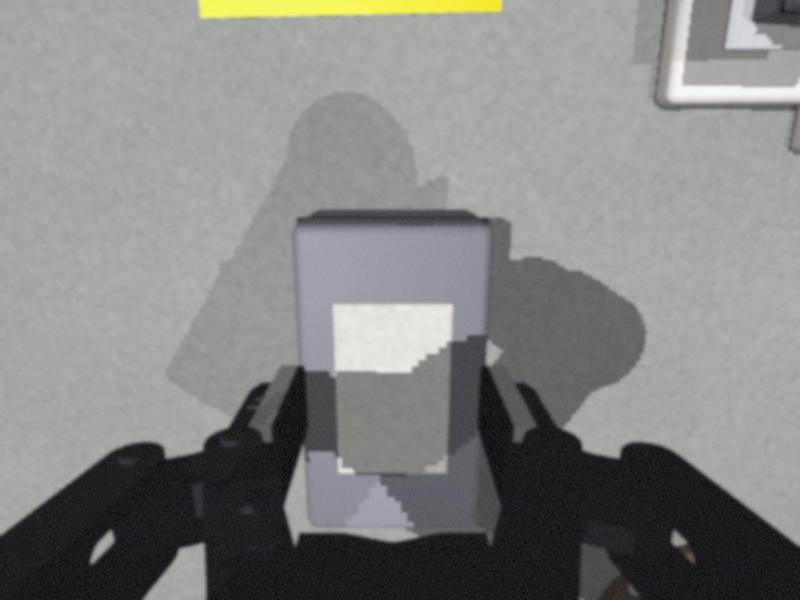

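w5 shows the case held square between the fingers, lid corners about (297,225), (489,225), (478,525) and (310,525). I'll check its height, tilt and offset in the grip.

```bash
python3 - <<'E'
from h import *
im,cm=load('w5'); s=readout.sense(); print(s["tool_pos"])
P=np.array([(297,225),(489,225),(478,525),(310,525)])*.64
for z in(290,296,300):
    W=[onz(cm,p,z)[:2] for p in P]
    print(z,"w",np.linalg.norm(W[1]-W[0]),np.linalg.norm(W[2]-W[3]),"len",np.linalg.norm((W[0]+W[1]-W[2]-W[3])/2),"ctr",np.mean(W,0))
f=cv2.GaussianBlur(im,(3,3),0).astype(int)
for u in (240,220,270): print(f[325:345,u].sum(1)//3, f[130:155,u].sum(1)//3)
for v in (170,190): print(f[v,180:205].sum(1)//3,f[v,298:322].sum(1)//3)
E
```

```text
[438.87 319.98 262.29]
290 w 54.95293903227185 57.455348028462346 len 102.63501173964642 ctr [437.24 320.62]
296 w 52.69170662584086 55.091145181942466 len 98.41173235428326 ctr [440.21 320.57]
300 w 51.18421835488687 53.51500995092921 len 95.5962127640411 ctr [442.18 320.54]
[163 163 163 163 163 163 162 162 162 161 158 155 157 161 165 166 165 160
 149 122] [149 149 143 129 107  87  78  73  68  65  70  78  86  98 112 125 135 143
 149 153 156 158 159 160 159]
[143 142 142 143 143 143 144 145 146 145 144 144 149 156 153 130  93  57
  36  29] [148 148 142 128 106  88  78  72  65  65  71  77  85  97 111 125 136 144
 151 156 160 161 161 162 162]
[ 98  99  99  99  98  98  97  96  96  96  96  95  96  97  99 100  96  84
  63  42] [146 146 142 131 110  88  76  71  66  64  68  74  78  87 104 121 134 141
 146 150 153 154 155 155 155]
[150 151 151 151 151 149 145 139 134 136 143 150 157 161 163 164 164 164
 164 164 164 163 163 163 164] [149 149 149 148 148 148 148 148 148 148 146 142 135 128 118 108 102 102
 102 102 102 102 102 102]
[152 152 153 154 154 153 151 149 143 137 136 142 150 156 160 161 161 161
 161 161 162 162 162 162 161] [149 149 148 148 148 147 147 147 147 146 141 135 126 116 105 100 100 100
  99  99 100 100 101 101]
```

```bash
python3 - <<'E'
from h import *
im,cm=load('w5'); g=cv2.GaussianBlur(im,(3,3),0).astype(float).mean(2)
gx=np.gradient(g,axis=1)
def edge(v,a,b,sgn):
    w=np.clip(sgn*gx[v,a:b],0,None); i=w.argmax(); k=slice(max(i-2,0),i+3); return (np.arange(a,b)[k]*w[k]).sum()/w[k].sum()
rows=range(152,228,3)
L=np.array([(edge(v,184,204,1),v) for v in rows]); 
R=np.array([(edge(v,298,320,-1),v) for v in rows])
fl=np.polyfit(L[:,1],L[:,0],1);fr=np.polyfit(R[:,1],R[:,0],1); print(fl,fr,np.std(L[:,0]-np.polyval(fl,L[:,1])),np.std(R[:,0]-np.polyval(fr,R[:,1])))
for v in(146,230,336):
    a,b=[onz(cm,(np.polyval(f,v),v),295) for f in(fl,fr)]; print(v,np.polyval(fl,v)*1.5625,np.polyval(fr,v)*1.5625,a[:2],b[:2],np.linalg.norm(a-b))
E
```

```text
[  0.05 181.98] [  0.01 309.33] 0.13765632071936693 3.521403326822812
146 296.06188591208036 486.0524360351532 [488.87 346.73] [487.95 294.14] 52.60331280596391
230 302.80134115612907 487.62277258619963 [449.65 347.47] [448.71 292.37] 55.110006227795296
336 311.3058918212381 489.60438775775816 [390.6  348.58] [389.64 289.71] 58.88305783544853
```

The left lid edge is consistent with the yaw and a level case, and the centre sits within about 1 mm of the TCP. Next I carry it over the stack.

Call:
jog_arm --pt "0.76 0.98 0 0 0 0" --pt "0.76 0.98 0 0 0 0" --pt "0.76 0.98 0 0 0 0" --pt "0.76 0.98 0 0 0 0" --pt "0.76 0.98 0 0 0 0" --pt "0.76 0.98 0 0 0 0" --pt "0.76 0.98 0 0 0 0" --pt "0.76 0.98 0 0 0 0"

```text
t: 12.52
tool_pos: [557.8, 159.8, 260.8]
ee_rot: [3.14, -0.029, -0.004]
contact_force: [0.2, 1.6, -1.8]
opening: 0.605
grip_force: 62.7
```

Call:
jog_arm --pt "0.76 0.98 0 0 0 0" --pt "0.76 0.98 0 0 0 0" --pt "0.76 0.98 0 0 0 0" --pt "0.6 0.6 0 0 0 0" --pt "0 0 0 0 0 0" --pt "0 0 0 0 0 0" --pt "0 0 0 0 0 0"

```text
t: 13.1
tool_pos: [613.5, 89.3, 261.2]
ee_rot: [3.141, -0.03, -0.003]
contact_force: [-0.1, -0.2, -1.6]
opening: 0.603
grip_force: 62.8
```

```bash
python3 -c "
from h import *
plan((620.7,85.7,210),269);plan((620.7,85.7,210),269)"
```

```text
t 13.1 pos [613.52  89.3  261.15] yaw_y -91.07723818979339 tilt [-0. -0. -1.] units [0.37 0.17 2.56] q6 1.0934207537198126
turn units about tool z -0.015447637958686755
t 13.1 pos [613.52  89.3  261.15] yaw_y -91.07723818979339 tilt [-0. -0. -1.] units [0.37 0.17 2.56] q6 1.0934207537198126
turn units about tool z -0.015447637958686755
```

Call:
jog_arm --pt "0.37 0.17 0.2 0 0 0" --pt "0 0 0.5 0 0 0" --pt "0 0 0.6 0 0 0" --pt "0 0 0.6 0 0 0" --pt "0 0 0.4 0 0 0" --pt "0 0 0.2 0 0 0" --pt "0 0 0 0 0 0" --pt "0 0 0 0 0 0"

```text
t: 13.77
tool_pos: [621.7, 85.9, 212.4]
ee_rot: [3.141, -0.028, 0.0]
contact_force: [-0.5, 0.3, -1.4]
opening: 0.605
grip_force: 62.8
```

```bash
python3 - <<'E'
from h import *
plan((620.7,85.7,198),269)
im=viewer.snapshot("scene"); c=im[130:260,190:330]; cv2.imwrite("pics/s1.png",cv2.resize(c,None,fx=4,fy=4,interpolation=cv2.INTER_CUBIC))
shot('w6')
plan((620.7,85.7,198),269)
E
```

```text
t 13.7667 pos [621.66  85.9  212.4 ] yaw_y -91.03224881429034 tilt [ 0. -0. -1.] units [-0.05  0.01  0.72] q6 1.1046548919508354
turn units about tool z -0.006449762858073882
t 13.8667 pos [621.98  85.94 213.02] yaw_y -91.03925049145688 tilt [ 0.  0. -1.] units [-0.06  0.01  0.75] q6 1.1046830851186145
turn units about tool z -0.007850098291373796
```

View pics/s1.png

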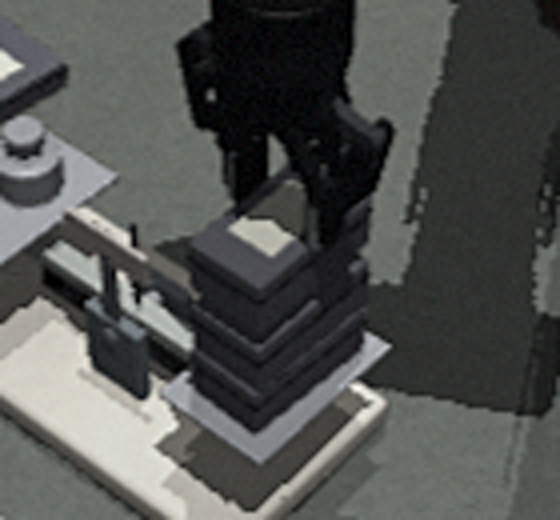

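The scene crop shows the held case lined up over case_b (front corner column at x≈262 for all three), a small gap above it. I'll lower it gently.

Call:
jog_arm --pt "-0.05 0 0.15 0 0 0" --pt "0 0 0.15 0 0 0" --pt "0 0 0.1 0 0 0" --pt "0 0 0.05 0 0 0" --pt "0 0 0 0 0 0"

```text
t: 14.28
tool_pos: [620.4, 85.7, 202.9]
ee_rot: [3.141, -0.029, -0.001]
contact_force: [0.2, -0.5, -1.4]
opening: 0.602
grip_force: 62.8
```

Call:
jog_arm --pt "0 0 0.05 0 0 0" --pt "0 0 0.05 0 0 0" --pt "0 0 0 0 0 0"

```text
t: 14.53
tool_pos: [620.5, 85.7, 201.1]
ee_rot: [3.141, -0.029, -0.0]
contact_force: [0.1, 0.3, -1.6]
opening: 0.604
grip_force: 62.8
```

Call:
jog_arm --pt "0 0 0.05 0 0 0" --pt "0 0 0 0 0 0" --pt "0 0 0 0 0 0"

```text
t: 14.78
tool_pos: [620.6, 85.7, 200.3]
ee_rot: [3.141, -0.029, -0.0]
contact_force: [0.3, -0.4, -1.5]
opening: 0.602
grip_force: 62.8
```

Call:
jog_arm --pt "0 0 0.04 0 0 0" --pt "0 0 0 0 0 0" --pt "0 0 0 0 0 0"

```text
t: 15.03
tool_pos: [620.6, 85.7, 199.5]
ee_rot: [3.141, -0.029, -0.0]
contact_force: [0.5, -0.9, -1.6]
opening: 0.605
grip_force: 62.8
```

Call:
jog_arm --pt "0 0 0.04 0 0 0" --pt "0 0 0 0 0 0" --pt "0 0 0 0 0 0"

```text
t: 15.28
tool_pos: [620.6, 85.7, 198.7]
ee_rot: [3.141, -0.029, -0.0]
contact_force: [0.3, 0.5, -1.3]
opening: 0.604
grip_force: 62.8
```

Call:
jog_arm --pt "0 0 0.04 0 0 0" --pt "0 0 0 0 0 0" --pt "0 0 0 0 0 0"

```text
t: 15.53
tool_pos: [620.7, 85.7, 198.2]
ee_rot: [-3.141, 0.029, -0.001]
contact_force: [-0.6, 0.6, 1.2]
opening: 0.604
grip_force: 63.8
```

Call:
jog_arm --pt "0 0 0.03 0 0 0" --pt "0 0 0 0 0 0" --pt "0 0 0 0 0 0"

```text
t: 15.78
tool_pos: [620.8, 85.7, 197.9]
ee_rot: [-3.141, 0.029, -0.001]
contact_force: [-2.4, -0.2, 3.8]
opening: 0.603
grip_force: 65.0
```

Call:
jog_arm --pt "0 0 0 0 0 0" --pt "0 0 0 0 0 0" --pt "0 0 0 0 0 0" --pt "0 0 0 0 0 0" --pt "0 0 0 0 0 0" --gripper 0.1

```text
t: 16.2
tool_pos: [620.5, 85.7, 197.1]
ee_rot: [3.141, -0.029, -0.0]
contact_force: [0.5, -0.7, -0.1]
opening: 0.902
grip_force: 0.0
```

Call:
jog_arm --pt "0 0 -0.2 0 0 0" --pt "0 0 -0.5 0 0 0" --pt "0 0 -1 0 0 0" --pt "0 0 -1 0 0 0" --pt "0 0 -1 0 0 0" --pt "0 0 -1 0 0 0" --pt "0 0 -1 0 0 0" --pt "0 0 0 0 0 0"

```text
t: 16.87
tool_pos: [622.5, 85.7, 317.3]
ee_rot: [-3.14, 0.029, -0.012]
contact_force: [0.5, -0.2, 0.9]
opening: 0.901
grip_force: 0.0
```

```bash
python3 - <<'E'
from h import *
im=viewer.snapshot("scene"); c=im[130:260,190:330]; a=cv2.resize(c,None,fx=3.5,fy=3.5,interpolation=cv2.INTER_CUBIC)
shot('w7'); b=cv2.resize(cv2.imread("pics/w7_raw.png"),None,fx=.6,fy=.6)
out=np.zeros((455+231,490,3),np.uint8); out[:455]=a; out[455:455+230,:307]=b[:230]
cv2.imwrite("pics/s2.png",out[:600])
w,cm=load('w7'); h=cv2.cvtColor(w,cv2.COLOR_BGR2HSV)
for bb in blobs(lid(w),800): print(bb[0],bb[1],sides(cm,bb[2],232))
plan((450,-82,220),269)
cmS,cmT=viewer.camera_model("scene"),viewer.camera_model("top")
E
```

```text
[252.74 152.41] 2955.0 (array([[56.04, 89.96],
       [59.88,  1.8 ]]), array([640.84,  84.79]))
[254.59 110.25] 1035.5 (array([[55.99, 88.99],
       [16.37,  0.91]]), array([679.24,  83.3 ]))
[460.97 153.18] 7585.5 (array([[90.1 ,  0.15],
       [58.66, 82.27]]), array([643.2 , -80.41]))
t 16.9667 pos [620.98  85.9  313.05] yaw_y -91.05614276674392 tilt [ 0.  0. -1.] units [-8.4   8.56  4.62] q6 1.1039309280581369
turn units about tool z -0.011228553348792048
```

View pics/s2.png

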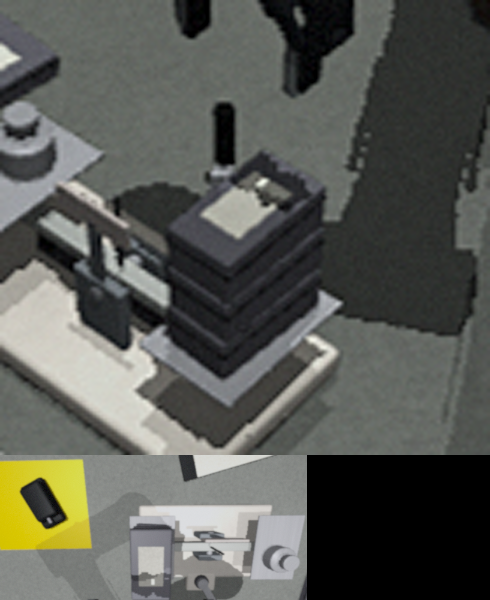

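The crop shows three cases stacked square on the pan and the lever post standing free at home. Next I go to the post with the fingers partly open so they can cage it.

Call:
jog_arm --pt "-0.93 0.95 0 0 0 0" --pt "-0.93 0.95 0 0 0 0" --pt "-0.93 0.95 0 0 0 0" --pt "-0.93 0.95 0 0 0 0" --pt "-0.93 0.95 0 0 0 0" --pt "-0.93 0.95 0 0 0 0" --pt "-0.93 0.95 0 0 0 0" --pt "-0.93 0.95 0 0 0 0" --gripper 0.55

```text
t: 17.63
tool_pos: [467.5, -64.3, 310.7]
ee_rot: [3.141, -0.029, -0.002]
contact_force: [0.4, -2.2, -0.5]
opening: 0.452
grip_force: 0.0
```

Call:
jog_arm --pt "-0.93 0.95 0.5 0 0 0" --pt "0 0 0.7 0 0 -0.9" --pt "0 0 0.7 0 0 -0.9" --pt "0 0 0.7 0 0 -0.9" --pt "0 0 0.7 0 0 -0.9" --pt "0 0 0.7 0 0 -0.9" --pt "0 0 0.7 0 0 -0.9" --pt "0 0 0.3 0 0 -0.9"

```text
t: 18.3
tool_pos: [448.4, -82.3, 209.0]
ee_rot: [-3.029, -0.83, 0.005]
contact_force: [-0.5, 0.7, 0.5]
opening: 0.455
grip_force: 0.0
```

Call:
jog_arm --pt "0 0 0 0 0 0" --pt "0 0 0 0 0 0"

```text
t: 18.47
tool_pos: [449.6, -82.3, 211.0]
ee_rot: [3.032, 0.821, -0.002]
contact_force: [0.8, -0.8, 0.1]
opening: 0.452
grip_force: 0.0
```

```bash
python3 - <<'E'
from h import *
plan((450.5,-82,70),300.6); print(readout.sense()["opening"])
shot('w8')
E
```

```text
t 18.4667 pos [449.64 -82.28 210.98] yaw_y -59.69360411880521 tilt [-0. -0. -1.] units [0.05 0.01 7.05] q6 1.847648314423782
turn units about tool z -0.05872082376104117
0.45184958759204663
```

View pics/w8.png

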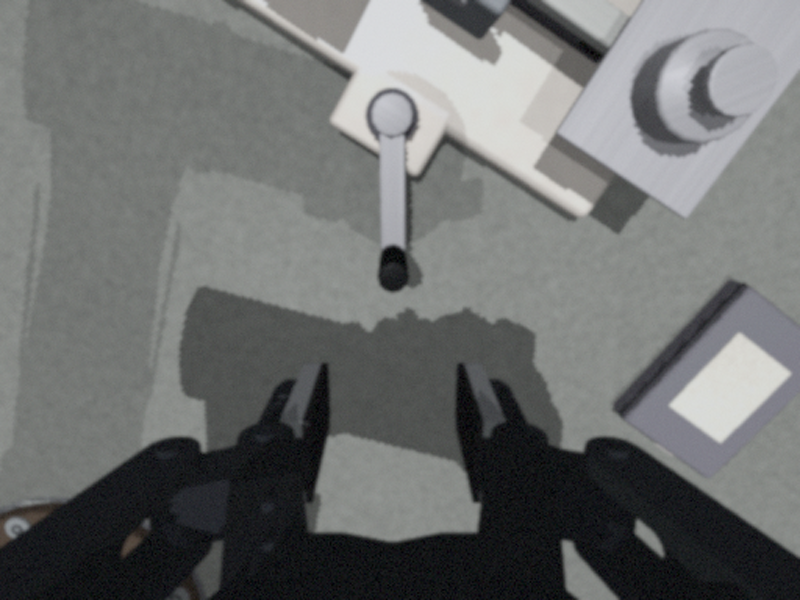

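The view shows the post top at (393,273), the pivot boss at (392,113) straight in line with the tool's x axis, and the post centred between the fingers.

```bash
python3 - <<'E'
from h import *
im,cm=load('w8'); p,q=np.array((393,273))*.64,np.array((392,113))*.64
m1,c1=load('w1')
print("handle top",onz(cm,p,104),"tri",tri([ray(cm,p),ray(c1,(234.5,168))]),"pivot",onz(cm,q,50))
plan(tuple(onz(cm,p,104)[:2])+(66,),300.6)
E
```

```text
handle top [452.38 -80.4  104.  ] tri (array([452.2 , -81.71, 103.12]), np.float64(1.192645979575496)) pivot [528.26 -35.35  50.  ]
t 18.5167 pos [450.08 -82.21 211.51] yaw_y -59.70464110840524 tilt [-0. -0. -1.] units [ 0.15 -0.02  7.28] q6 1.847383606294578
turn units about tool z -0.060928221681047036
```

Call:
jog_arm --pt "0.13 0 0.6 0 0 0" --pt "0 0 1 0 0 0" --pt "0 0 1 0 0 0" --pt "0 0 1 0 0 0" --pt "0 0 1 0 0 0" --pt "0 0 1 0 0 0" --pt "0 0 1 0 0 0" --pt "0 0 0.5 0 0 0"

```text
t: 19.18
tool_pos: [451.7, -80.9, 67.9]
ee_rot: [-3.032, -0.821, 0.002]
contact_force: [-0.7, 0.9, -0.4]
opening: 0.451
grip_force: 0.0
```

Call:
jog_arm --pt "0 0 0.1 0 0 0" --pt "0 0 0 0 0 0" --pt "0 0 0 0 0 0"

```text
t: 19.43
tool_pos: [453.1, -80.7, 68.2]
ee_rot: [3.031, 0.824, 0.002]
contact_force: [0.2, 0.5, 0.4]
opening: 0.454
grip_force: 0.0
```

Call:
jog_arm --pt "0.01 -0.2 0 0 0 0.5" --pt "0.01 -0.2 0 0 0 0.5" --pt "0.01 -0.2 0 0 0 0.5" --pt "0.01 -0.2 0 0 0 0.5" --pt "0.01 -0.2 0 0 0 0.5" --pt "0.01 -0.2 0 0 0 0.5" --pt "0.01 -0.2 0 0 0 0.5" --pt "0.01 -0.2 0 0 0 0.5"

```text
t: 20.1
tool_pos: [442.4, -50.6, 68.5]
ee_rot: [3.129, 0.282, 0.002]
contact_force: [-0.0, -1.9, 1.0]
opening: 0.45
grip_force: 0.8
```

Call:
jog_arm --pt "0.01 -0.2 0 0 0 0.5" --pt "0.01 -0.2 0 0 0 0.5" --pt "0.01 -0.2 0 0 0 0.5" --pt "0.01 -0.2 0 0 0 0.5" --pt "0.01 -0.2 0 0 0 0.5" --pt "0.01 -0.2 0 0 0 0.5" --pt "0.01 -0.2 0 0 0 0.5" --pt "0.01 -0.2 0 0 0 0.5"

```text
t: 20.77
tool_pos: [442.8, -18.7, 68.5]
ee_rot: [-3.13, 0.266, -0.002]
contact_force: [-0.9, -1.6, 0.3]
opening: 0.45
grip_force: 0.8
```

```bash
cat >> h.py <<'E'
def lever():
    s=readout.sense(); R=Rn.from_rotvec(s["ee_rot"]).as_matrix(); piv=np.array([528.,-35.4])
    r=s["tool_pos"][:2]-piv; a=np.degrees(np.arctan2(r[1],r[0]))%360
    print("t",s["t"],"pos",s["tool_pos"],"radius",np.hypot(*r),"lever deg",210.6-a,"yaw err",np.degrees(np.arctan2(R[1,1],R[0,1]))%360-(a+90),"F tool",R.T@s["contact_force"])
E
python3 -c "
from h import *
lever()"
```

```text
t 20.7667 pos [442.85 -18.68  68.47] radius 86.77724130063909 lever deg 41.710261135878085 yaw err 1.3896740066441566 F tool [-0.6   1.7  -0.28]
```

Call:
jog_arm --pt "-0.02 -0.2 0 0 0 0.5" --pt "-0.02 -0.2 0 0 0 0.5" --pt "-0.02 -0.2 0 0 0 0.5" --pt "-0.02 -0.2 0 0 0 0.5" --pt "0 -0.2 0 0 0 0.5" --pt "0 -0.2 0 0 0 0.5" --pt "0 -0.2 0 0 0 0.5" --pt "0 -0.2 0 0 0 0.5"

```text
t: 21.43
tool_pos: [452.1, 12.2, 68.7]
ee_rot: [-3.036, 0.805, -0.003]
contact_force: [0.4, -2.1, -0.2]
opening: 0.454
grip_force: 0.6
```

Call:
jog_arm --pt "0 -0.1 0 0 0 0.2" --pt "0 -0.05 0 0 0 0.2" --pt "0 0 0 0 0 0"

```text
t: 21.68
tool_pos: [453.1, 14.7, 68.0]
ee_rot: [-3.022, 0.855, -0.002]
contact_force: [-0.5, 0.1, -0.3]
opening: 0.451
grip_force: 0.0
```

```bash
python3 -c "
from h import *
lever()"
```

```text
t 21.6833 pos [453.11  14.7   67.97] radius 90.10125694798715 lever deg 64.38337601561207 yaw err 2.204067623103981 F tool [-0.45  0.2   0.31]
```

Call:
jog_arm --pt "0.01 -0.1 0 0 0 0.2" --pt "0.01 -0.1 0 0 0 0.2" --pt "0.01 -0.05 0 0 0 0.2"

```text
t: 21.93
tool_pos: [455.7, 18.3, 67.3]
ee_rot: [2.999, -0.936, -0.0]
contact_force: [-0.6, -0.1, 0.5]
opening: 0.449
grip_force: 0.7
```

Call:
jog_arm --pt "0.01 -0.1 0 0 0 0.2" --pt "0.01 -0.05 0 0 0 0.2" --pt "0.01 0 0 0 0 0"

```text
t: 22.18
tool_pos: [457.7, 20.4, 67.1]
ee_rot: [2.982, -0.987, -0.001]
contact_force: [-1.8, -0.6, 0.6]
opening: 0.447
grip_force: 0.8
```

```bash
python3 -c "
from h import *
lever()"
```

```text
t 22.1833 pos [457.74  20.35  67.11] radius 89.6933885592638 lever deg 69.0312377992816 yaw err 1.7893636144727338 F tool [-1.13  1.53 -0.56]
```

Call:
jog_arm --pt "0 -0.05 0 0 0 0.2" --pt "0 -0.05 0 0 0 0.2" --pt "0 0 0 0 0 0"

```text
t: 22.43
tool_pos: [458.2, 20.4, 67.0]
ee_rot: [2.962, -1.038, -0.002]
contact_force: [-0.8, -8.2, 2.1]
opening: 0.453
grip_force: 3.9
```

Call:
jog_arm --pt "0 -0.05 0 0 0 0.2" --pt "0 -0.05 0 0 0 0.2" --pt "0 0 0 0 0 0"

```text
t: 22.68
tool_pos: [458.6, 20.4, 66.9]
ee_rot: [2.94, -1.088, -0.003]
contact_force: [0.3, -16.9, 2.5]
opening: 0.451
grip_force: 6.7
```

```bash
python3 -c "
from h import *
lever()"
```

```text
t 22.6833 pos [458.65  20.38  66.91] radius 89.00189536382767 lever deg 69.40870616783778 yaw err -1.8044132798410146 F tool [11.29 12.66 -2.42]
```

The far stop is reached: the force rose at 69.4° of tool arc, which is 63° plus the cage clearance. I'll ease off, check numerically that the pan sank, and wait.

Call:
jog_arm --pt "0 0.1 0 0 0 0" --pt "0 0.05 0 0 0 0" --pt "0 0 0 0 0 0" --pt "0 0 0 0 0 0" --pt "0 0 0 0 0 0" --pt "0 0 0 0 0 0" --pt "0 0 0 0 0 0" --pt "0 0 0 0 0 0"

```text
t: 23.35
tool_pos: [458.0, 20.5, 67.1]
ee_rot: [2.945, -1.089, -0.001]
contact_force: [-0.8, -6.4, 0.0]
opening: 0.455
grip_force: 2.7
```

```bash
cat > chk.py <<'E'
from h import *
cmS,cmT=viewer.camera_model("scene"),viewer.camera_model("top")
a,b=viewer.snapshot("scene"),viewer.snapshot("top")
A,B=label(a,(405,280),185),label(b,(338,285),185)
print(A[0],A[1],B[0],B[1],tri([ray(cmS,A[0]),ray(cmT,B[0])]),sides(cmT,B[2],232))
lever()
cv2.imwrite("pics/chk_%d.png"%(readout.sense()["t"]*100),a)
E
python3 chk.py
```

```text
[259.78 191.45] 199.5 [215.66 181.87] 386.5 (array([620.97,  85.8 , 222.  ]), np.float64(1.1516811807474332)) (array([[ 33.65,  88.69],
       [ 54.79, 179.3 ]]), array([618.7 ,  84.79]))
t 23.45 pos [457.97  20.51  67.06] radius 89.61431250220889 lever deg 69.20293131691335 yaw err -1.970161370620076 F tool [4.01 5.66 0.03]
```

Call:
jog_arm --pt "0 0 0 0 0 0" --pt "0 0 0 0 0 0" --pt "0 0 0 0 0 0" --pt "0 0 0 0 0 0" --pt "0 0 0 0 0 0" --pt "0 0 0 0 0 0" --pt "0 0 0 0 0 0" --pt "0 0 0 0 0 0"

```text
t: 24.12
tool_pos: [458.0, 20.5, 67.0]
ee_rot: [2.945, -1.089, -0.001]
contact_force: [-0.2, -6.3, -0.0]
opening: 0.449
grip_force: 2.7
```

Call:
jog_arm --pt "0 0 0 0 0 0" --pt "0 0 0 0 0 0" --pt "0 0 0 0 0 0" --pt "0 0 0 0 0 0" --pt "0 0 0 0 0 0" --pt "0 0 0 0 0 0" --pt "0 0 0 0 0 0" --pt "0 0 0 0 0 0"

```text
t: 24.78
tool_pos: [457.9, 20.5, 67.0]
ee_rot: [2.945, -1.089, -0.001]
contact_force: [0.2, -7.1, -0.0]
opening: 0.451
grip_force: 2.7
```

Call:
jog_arm --pt "0 0.1 0 0 0 -0.3" --pt "0 0.2 0 0 0 -0.6" --pt "0 0.2 0 0 0 -0.6" --pt "0 0.2 0 0 0 -0.5" --pt "0 0.2 0 0 0 -0.5" --pt "0 0.2 0 0 0 -0.5" --pt "0 0.2 0 0 0 -0.5" --pt "0 0.2 0 0 0 -0.5"

```text
t: 25.45
tool_pos: [444.0, -3.3, 67.6]
ee_rot: [-3.09, 0.557, -0.003]
contact_force: [0.8, 1.4, -0.8]
opening: 0.448
grip_force: 0.9
```

Call:
jog_arm --pt "0 0.2 0 0 0 -0.5" --pt "0 0.2 0 0 0 -0.5" --pt "0 0.2 0 0 0 -0.5" --pt "0 0.2 0 0 0 -0.5" --pt "0 0.2 0 0 0 -0.5" --pt "0 0.2 0 0 0 -0.5" --pt "0 0.2 0 0 0 -0.5" --pt "0 0.2 0 0 0 -0.5"

```text
t: 26.12
tool_pos: [437.7, -34.5, 67.6]
ee_rot: [-3.14, 0.012, -0.004]
contact_force: [-0.1, 1.4, -0.6]
opening: 0.456
grip_force: 0.9
```

```bash
python3 -c "
from h import *
lever()"
```

```text
t 26.1167 pos [437.71 -34.5   67.59] radius 90.29746482210793 lever deg 31.172267061902915 yaw err 0.1308736240840176 F tool [-0.14 -1.39  0.64]
```

Call:
jog_arm --pt "0 0.2 0 0 0 -0.5" --pt "0 0.2 0 0 0 -0.5" --pt "0.01 0.2 0 0 0 -0.5" --pt "0.01 0.2 0 0 0 -0.5" --pt "0.01 0.2 0 0 0 -0.5" --pt "0.01 0.2 0 0 0 -0.5" --pt "0.01 0.2 0 0 0 -0.5" --pt "0.01 0.2 0 0 0 -0.5"

```text
t: 26.78
tool_pos: [442.8, -66.1, 67.4]
ee_rot: [-3.095, -0.533, -0.002]
contact_force: [-2.2, 0.3, 2.8]
opening: 0.449
grip_force: 1.1
```

Call:
jog_arm --pt "0.01 0.2 0 0 0 -0.5" --pt "0.01 0.2 0 0 0 -0.5" --pt "0.01 0.2 0 0 0 -0.5" --pt "0.01 0.2 0 0 0 -0.5" --pt "0.01 0.1 0 0 0 -0.3" --pt "0 0.05 0 0 0 -0.2" --pt "0 0 0 0 0 0"

```text
t: 27.37
tool_pos: [451.2, -83.3, 67.3]
ee_rot: [-3.02, -0.865, -0.001]
contact_force: [-1.4, 0.6, 0.8]
opening: 0.449
grip_force: 0.4
```

```bash
python3 -c "
from h import *
lever()"
```

```text
t 27.3667 pos [451.23 -83.25  67.32] radius 90.46258684374392 lever deg -1.336401624659345 yaw err 0.021723240541859923 F tool [-0.9  -1.27 -0.82]
```

Call:
jog_arm --pt "0 0.1 0 0 0 -0.25" --pt "0 0.1 0 0 0 -0.25" --pt "0 0.05 0 0 0 -0.1" --pt "0 0 0 0 0 0"

```text
t: 27.7
tool_pos: [453.9, -87.5, 67.3]
ee_rot: [-2.997, -0.943, -0.001]
contact_force: [-0.1, 1.6, 0.8]
opening: 0.452
grip_force: 0.5
```

Call:
jog_arm --pt "0 0.05 0 0 0 -0.1" --pt "0 0.05 0 0 0 -0.1" --pt "0 0 0 0 0 0"

```text
t: 27.95
tool_pos: [455.0, -89.3, 67.3]
ee_rot: [2.988, 0.97, 0.001]
contact_force: [1.0, 2.0, -0.0]
opening: 0.45
grip_force: 0.6
```

Call:
jog_arm --pt "0 0.05 0 0 0 -0.1" --pt "0 0.05 0 0 0 -0.1" --pt "0 0 0 0 0 0"

```text
t: 28.2
tool_pos: [456.1, -90.9, 67.3]
ee_rot: [-2.979, -0.996, -0.0]
contact_force: [-0.3, 2.1, 1.6]
opening: 0.449
grip_force: 0.9
```

```bash
python3 -c "
from h import *
lever()"
```

```text
t 28.2 pos [456.11 -90.92  67.33] radius 90.83917269542276 lever deg -7.0795583208823984 yaw err -0.70125401904113 F tool [ 1.02 -1.87 -1.55]
```

Call:
jog_arm --pt "0 0.05 0 0 0 0" --pt "0 0.05 0 0 0 0" --pt "0 0 0 0 0 0"

```text
t: 28.45
tool_pos: [456.3, -91.5, 67.1]
ee_rot: [-2.978, -0.993, 0.001]
contact_force: [-5.8, 12.4, 5.3]
opening: 0.45
grip_force: 6.2
```

Call:
jog_arm --pt "0 0.05 0 0 0 0" --pt "0 0.05 0 0 0 0" --pt "0 0 0 0 0 0"

```text
t: 28.7
tool_pos: [456.5, -92.0, 66.9]
ee_rot: [-2.977, -0.991, 0.002]
contact_force: [-10.6, 21.5, 9.3]
opening: 0.45
grip_force: 11.5
```

```bash
python3 -c "
from h import *
lever()"; python3 chk.py
```

```text
t 28.7 pos [456.51 -92.01  66.95] radius 91.18957019290578 lever deg -7.777111336031368 yaw err -1.5331029986227236 F tool [  4.4  -23.61  -9.21]
[260.   187.94] 208.5 [214.96 181.06] 413.0 (array([620.96,  86.06, 233.74]), np.float64(0.87123589424402)) (array([[ 33.66,  88.69],
       [ 54.82, 179.32]]), array([620.85,  86.86]))
t 28.8 pos [456.54 -91.98  66.98] radius 91.1460310414914 lever deg -7.77109045675698 yaw err -1.5124198300385956 F tool [  3.8  -22.42  -9.95]
```

Home stop reached with 23 N, and the lid is back at about 233 mm. I'll centre the cage off the post and lift away.

Call:
jog_arm --pt "0 -0.2 0 0 0 0" --pt "0 -0.15 0 0 0 0" --pt "0 -0.1 0 0 0 0" --pt "0 0 0 0 0 0"

```text
t: 29.13
tool_pos: [452.7, -87.0, 67.3]
ee_rot: [2.979, 0.996, -0.0]
contact_force: [-0.1, -0.4, 0.8]
opening: 0.45
grip_force: 0.0
```

Call:
jog_arm --pt "0 0 -0.4 0 0 0" --pt "0 0 -1 0 0 0" --pt "0 0 -1 0 0 0" --pt "0 0 -1 0 0 0" --pt "0 0 -1 0 0 0" --pt "0 0 -1 0 0 0" --pt "0 0 -1 0 0 0" --pt "0 0 -1 0 0 0"

```text
t: 29.8
tool_pos: [452.8, -87.4, 217.0]
ee_rot: [2.98, 0.995, 0.001]
contact_force: [0.7, 0.9, -0.9]
opening: 0.453
grip_force: 0.0
```

Call:
jog_arm --pt "0 0 -1 0 0 0" --pt "0 0 -1 0 0 0" --pt "0 0 0 0 0 0" --pt "0 0 0 0 0 0"

```text
t: 30.13
tool_pos: [453.5, -87.2, 256.9]
ee_rot: [2.979, 0.995, 0.004]
contact_force: [0.1, 0.1, -1.0]
opening: 0.452
grip_force: 0.0
```

```bash
python3 chk.py; python3 - <<'E'
from h import *
shot('w9'); im,cm=load('w9'); a=cv2.imread("pics/w9.png"); s=viewer.snapshot("scene")[110:280,150:330]
out=np.zeros((600,800,3),np.uint8); out[:300,:400]=cv2.resize(a,(400,300)); out[:378,400:]=cv2.resize(s,(400,378),interpolation=cv2.INTER_CUBIC)
t=viewer.snapshot("top"); out[300:,:400]=cv2.resize(t,(400,300)); cv2.imwrite("pics/end.png",out)
E
```

```text
[260.1  188.02] 202.0 [214.97 181.04] 415.5 (array([620.94,  86.17, 233.54]), np.float64(0.7406543792108542)) (array([[ 35.77,  88.69],
       [ 54.82, 179.32]]), array([620.88,  87.91]))
t 30.2333 pos [452.46 -87.16 255.04] radius 91.5729898385957 lever deg -3.8171776932962302 yaw err 2.5018131204400333 F tool [-0.55 -0.17  0.83]
```

View pics/end.png

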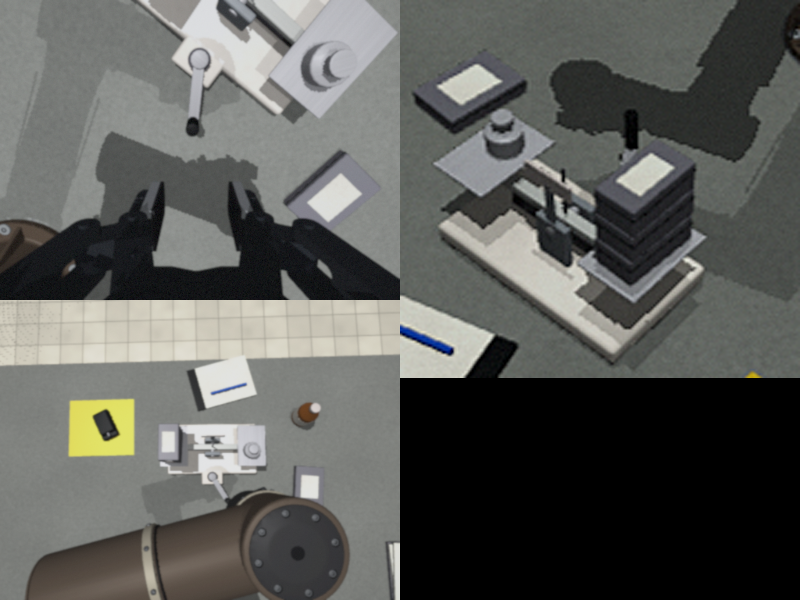

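The last picture shows the lever home (post at (193,126) in the wrist tile), the beam level, the stack square, the weight on its pan, and the box, bottle and mouse untouched.

```bash
python3 -c "
from bench import sign_off
print(sign_off())"
```

```text
the job is handed in; nothing more can be done
None
```

The job is handed in: the third case sits square on the stack, the beam was freed and rested for about two seconds, and the lever is fully home with the beam locked level, at about 30 s of the 67 s allowed.

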